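# Lift out a dovetailed tray divider to make room for the lighter

## Task

The stick lighter is too long for the compartments of the wooden organiser tray: lift the divider between the two empty compartments straight up out of its dovetail grooves, without dragging or tipping the tray, and set it down on the bare worktop, clear of the tray. Then lay the lighter flat, lengthwise, in the long compartment this makes. Drop nothing, and leave the other divider, the tealights, the cutlery and everything else where they are.

Things in the scene. Friction and masses are not known exactly. Their poses are not given: they have to be found in the camera images.
- tray: Light wood organiser tray, loose, 0.8 kg, 208 mm wide (x), 310 long (y), 48 high, at any yaw. Origin: centre of the underside, z up; inside floor 6 mm above it. The wide lane (x -92 to +18 mm; inside y -145 to +145) has two cross dividers: empty compartments y -145 to -40 and -30 to +75, tealights in y +85 to +145. Narrow lane x +30 to +92: cutlery.
- long_place (a point): Centre, on the tray's inside floor, of the long compartment that the two empty ones make once divider_free is out: 110 mm wide (x), 220 mm long (y), walls 42 mm high round it. Tray x = -37, y = -35, z = +6 mm; axes as the tray's.
- divider_free: Upright cross divider between the two empty compartments, 0.06 kg: panel 107 mm long (x), 10 thick (y), 42 high, seated on the tray floor under divider_tab. Dovetail tongues (7 mm long, 15.6 wide at the tip) at both ends stand in grooves as deep as the wall, open at the top, about 1.5 mm play: lifts out only straight up, 42 mm; aslant it binds. Origin: middle of the lower edge, z up.
- divider_tab (a point): Middle of the top edge of divider_free's grip tab, 62 mm above the divider's origin (68 mm above the worktop when seated). The tab is 50 mm long at the top, 80 at its foot (x), 10 mm thick (y), and rises 20 mm above panel and tray rim: grip it across its thickness from above; about 100 mm free on either side. Axes as the divider's.
- divider_end: The other cross divider, of the same shape, seated at tray x = -37, y = +80 mm between an empty compartment and the tealights. It stays.
- gas_lighter: Stick lighter, black and red barrel with a thin metal nozzle, lying on the worktop to the left of the tray, 25 mm wide (its x), 196 mm long (its y), 28 mm high, 0.09 kg. Origin: centre of the underside of these 196 mm; z up. The barrel runs from y = -66 to +98 mm, 24 mm wide and 25 mm high; the nozzle, 11 mm thick, from -98 to -66 mm. Grip across the barrel near y = +10 mm.
- tealight_1: Tealight in a metal cup, 38 mm across, 17 mm high, standing in the short end compartment of the tray. Origin: centre of its underside.
- tealight_2: The second, equal tealight in the same compartment.
- fork: Steel fork, 193 mm long (its x), 26 mm wide, lying in the tray's narrow lane. Origin: centre of its underside.
- teaspoon: Steel teaspoon, 138 mm long (its x), 28 mm wide, lying beside the fork. Origin: centre of its underside.
- mug: Small green mug, 65 mm across, 94 mm with the handle, 52 mm high, on the worktop behind the tray on the left. A bystander. Origin: centre of its underside.
- dish: Small white footed dish, 88 mm across, 34 mm high, on the worktop to the right of the tray near the worktop's edge; the worktop from it towards the robot is bare. A bystander. Origin: centre of its underside.
Not all that is in view belongs to the job. What is shaped like the divider_end but purple is not meant.

How it is judged:
By the outcome, as a careful person would: the job done as asked, in the order asked, and still so for the second after the job is handed in, with the robot touching nothing.
It also fails if it takes over 70 s, if anything falls off the work surface, if the arm or the gripper's body presses on something with over 40 N, if the wrist force passes 120 N, or if a joint passes its speed limit or range.

## Robot

A 6-joint arm with a two-finger parallel gripper is mounted at the origin on a cart in front of the work surface, level with it; the furniture and walls round the work are solid. World frame = base frame: x ahead of the robot, y to its left, z up, the work surface at z = 0. Lengths are in m, angles in rad, forces in N, time in s.
With the tool pointing down it reaches from about 0.4 to 0.825 m from the base axis. Payload 7 kg.
Tool frame: the origin (TCP) lies on the centre line of the jaws, within the pads' length; the fingertips stand 14 mm ahead of it and the grasp point (between the pads) lies 5 mm behind it; z points along the fingers, y is the line along which they close (so a half turn about z gives the same grasp; the last joint's range is limited). The gripper opens to 88 mm and grips with 3 to 60 N. Pads are 19 mm wide; open, the fingers measure 130 mm over their backs; the gripper's body (78 mm by 193 mm) begins 47 mm behind the grasp point.
Start: joints at [-1.05, 0.359, 0.012, 0, -1.224, -0.288], TCP at [0.156, -0.657, 0.241] pointing down, gripper open.
Joint ranges: [-3.07, 3.07], [-1.43, 2.12], [-1.02, 1.25], [-3.03, 1.67], [-3.05, -0], [-3.03, 3.03]. Speed limits (rad/s): [2.39, 2.39, 3.01, 3.14, 3.14, 3.14].

## Interface

Orientations are given as [roll, pitch, yaw] about the fixed x, y, z axes, in that order (R = Rz(yaw) Ry(pitch) Rx(roll)).
In Python, from station import arm gives the robot as it stands.
- The arm moves only by the tool move_arm, never from a script. Its argument "rows" is a list of rows, each an object with "translation": the shift along the tool's x, y, z in cm, a list of three; "rot": the turn, a rotation vector about the tool's x, y, z in degrees, a list of three; "hand": the closure, from 0 (fully open) to 1 (shut). A call has 1 to 8 rows; each row is the pose to reach, as a shift and turn from the pose commanded when the call began, along the tool's axes at that moment; what a row does not reach only later rows make up. A row lasts 1/12 s, in which the tool goes at most 41.7 mm and 7.16 degrees, less where a joint would pass 70% of its speed; a pose out of reach is approached as far as the arm can. A call with a gripper value outside its range is refused whole. The fingers move at their own pace and stop on an object; "squeeze" is the grip in N (left out, the last holds). Time passes only in rows, so rows that repeat a pose let the fingers close. It gives the time, the measured TCP pose, the force, the opening and the grip force at its end, in the units of the state.
- arm.get_state(): the state, without advancing time (a new reading comes with each control period).
- arm.grab_frame(name): name is "side" or "top"; returns (picture, depth): 384x512x3 uint8, red, green, blue; 384x512 float32, m along the optical axis (not along the pixel's ray), 0 where there is no reading.
- arm.camera_params(name): a dict with "vfov" (degrees; the focal length in pixels is half the picture's height over the tangent of half this angle, whatever the lens; pixels are square), "cx", "cy" (the principal point, pixels), "k1" (the pictures are not rectified: a ray, as slopes to the right and down, at radius r is drawn at 1 + k1 r^2 times it, then the intrinsics apply), "position" and "orientation" of the camera in the world. Camera axes: x right, y down, z forward; pixel columns grow to the right and rows downward; lengths in m; the calibration is good to about 2 mm. A picture is of the moment at which its call begins. camera_params takes no time and is no camera call.
- arm.job_done(): hands the job in; it is judged then, once.
Trained networks look in the newest picture that a camera, given by its name, has taken for a name from the list of things; names that differ only in an ending like _2 or _b are one class to them, and where a whole thing is asked for, a point or a joint stands for the part that bears it (a point fixed in the world has none). Each returns a list of dicts, best first, with "p" (0 to 1); they miss things now and then, are a little off and sometimes report something else, mostly with a low value. They report only what shows in the picture. A call takes as long as a camera call. They do not tell look-alikes from the thing itself.
- arm.search_frame(label, camera): "point" ([x, y, z] in m, in the coordinates of the camera as it stood for that picture, good to about 4 mm: the middle of the surface that is visible of it).
- arm.pinpoint(label, camera): "point" ([x, y, z] in m, in the coordinates of the camera as it stood for that picture, good to about 4 mm: a listed point, or the origin of a listed thing).
The state is a dict: "t": time; "q": joint angles; "qd": joint speeds; "joint_efforts": joint torques, N m; "eef_pos": TCP position; "ee_rot": TCP orientation; "force": force on the tool from outside, world axes, zero at the start; "moment": the same for the moment, N m; "width": finger opening in m; "gripper_force": force on a finger pad.
Only numpy, scipy, OpenCV 4.12 (cv2) and the standard library are available. Lean on these libraries where they do the work, as an engineer would, in place of code of your own. Each camera call takes 0.05 s, during which the arm holds its last target. There are 200 camera calls.

## Working session

There is one attempt and no reset: what is moved stays moved. The work goes in short steps, Python scripts to look and compute and a tool call to move; the robot and the scene stay as the last step left them, time stands still between calls to the robot, and variables do not carry over. Pictures are saved under pics/ and viewed, at most 10 in all, crops included, and the job is handed in when it is done.

Besides the shell and the picture viewer there is one more tool, called after ">>>" in YAML: its name, and indented under it one key for each argument. move_arm: Moves the arm, as the interface text tells. Its arguments: {"type":"object","properties":{"rows":{"type":"array","items":{"type":"object","properties":{"translation":{"type":"array","items":{"type":"number"}},"rot":{"type":"array","items":{"type":"number"}},"hand":{"type":"number"}}}},"squeeze":{"type":"number"}},"required":["rows"]}

```bash
ls; mkdir -p pics; python3 - <<'E'
from station import arm
import cv2,json
for n in("side","top"):
    p,d=arm.grab_frame(n); cv2.imwrite(f"pics/{n}0.png",p[:,:,::-1]); print(n,arm.camera_params(n))
    for l in("divider_tab","long_place","gas_lighter","tray","divider_free","divider_end","dish","mug"):
        for f in(arm.pinpoint,):
            print(l,[( [round(float(v),4) for v in r["point"]],round(r["p"],2)) for r in f(l,n)[:3]])
print(arm.get_state())
E
```

```text
pics
side {'vfov': 56.552637483338614, 'cx': 256.26795468816954, 'cy': 196.83145170318443, 'k1': -0.0432966712320822, 'position': array([ 0.3847911 , -0.94206474,  0.52322995]), 'orientation': array([-2.02166741, -0.01737856, -0.19284145])}
divider_tab [([-0.0633, 0.0042, 1.0393], 0.78)]
long_place [([-0.0697, 0.0607, 1.0658], 0.57)]
gas_lighter [([-0.1394, -0.0966, 1.4006], 0.68)]
tray [([-0.0158, 0.0685, 1.0553], 0.79)]
divider_free [([-0.0635, 0.0586, 1.0652], 0.62)]
divider_end [([0.0336, 0.0364, 1.116], 0.85), ([-0.237, -0.0304, 1.2564], 0.78), ([-0.0696, -0.0332, 1.2673], 0.76)]
dish [([0.1415, 0.2278, 0.7399], 0.9)]
mug [([0.0805, -0.0852, 1.3728], 0.79)]
top {'vfov': 50.24052120889406, 'cx': 253.98523128762113, 'cy': 190.88235799466273, 'k1': -0.045028219678424845, 'position': array([ 0.38695358, -0.01339281,  1.23822551]), 'orientation': array([-3.00875927, -0.02087509, -1.54904834])}
divider_tab [([-0.0185, 0.0386, 1.1763], 0.76), ([-0.0504, -0.0614, 1.2527], 0.3)]
long_place [([-0.0171, 0.0486, 1.2369], 0.79)]
gas_lighter [([-0.3995, 0.0411, 1.2306], 0.81)]
tray [([0.006, 
[... 259 characters left out ...]
64], 0.84)]
{'t': 0.9, 'q': array([-1.04989435e+00,  3.58526364e-01,  1.19057967e-02,  2.71702889e-05,
       -1.22411305e+00, -2.88092371e-01]), 'qd': array([-9.06988184e-04, -7.05454319e-04,  4.90701220e-05,  1.79713815e-03,
        2.23494029e-04,  7.90537721e-05]), 'joint_efforts': array([ 3.96406831e-04, -5.82355750e+01,  2.93291420e+01,  7.00237915e+00,
        1.24750842e-02, -3.73012222e-05]), 'eef_pos': array([ 0.15569303, -0.65677591,  0.24061633]), 'ee_rot': array([-3.14152527e+00, -6.68409509e-06, -2.90877382e+00]), 'force': array([ 1.02402969, -0.36610794, -0.24552785]), 'moment': array([ 0.03712128, -0.00957737,  0.03966241]), 'gripper_force': 0.0, 'width': 0.08768577475483082}
```

View pics/top0.png

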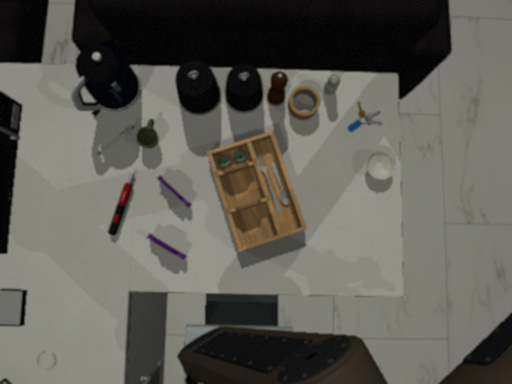

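View pics/side0.png

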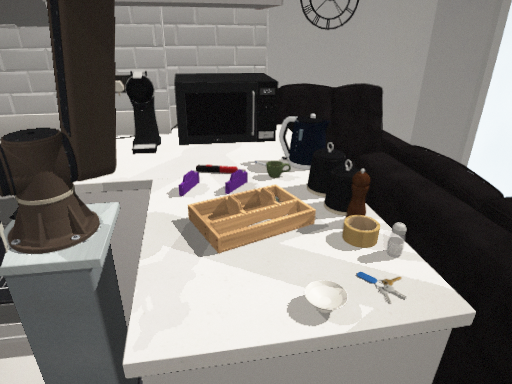

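The top view shows the tray at about (255,190), its free divider near (252,208), the end divider near (236,170), the lighter at (122,205) with its nozzle up at (134,178), and the purple decoys at (174,192) and (167,246). The side view agrees: the tray is at (252,215) and the worktop in front of it is bare.

```bash
cat > h.py <<'E'
from station import arm
import numpy as np,cv2
from scipy.spatial.transform import Rotation as R
def T(n):
    c=arm.camera_params(n); return c,R.from_euler('xyz',c["orientation"]).as_matrix(),np.array(c["position"])
def w(n,p):
    c,r,t=T(n); return r@np.array(p)+t
def cloud(n,d):
    c,r,t=T(n); H,W=d.shape; f=H/2/np.tan(np.radians(c["vfov"]/2))
    K=np.array([[f,0,c["cx"]],[0,f,c["cy"]],[0,0,1]]); u,v=np.meshgrid(np.arange(W),np.arange(H))
    s=cv2.undistortPoints(np.stack([u,v],-1).reshape(-1,1,2).astype(float),K,np.array([c["k1"],0,0,0.]))[:,0].reshape(H,W,2)
    P=np.dstack([s,np.ones((H,W))])*d[...,None]
    P=P@r.T+t; P[d<=0]=np.nan; return P
E
python3 - <<'E'
from h import *
np.set_printoptions(precision=4,suppress=True)
for n in("side","top"):
    p,d=arm.grab_frame(n); P=cloud(n,d); np.save(f"pics/{n}.npy",P); np.save(f"pics/{n}rgb.npy",p)
    for l in("divider_tab","long_place","gas_lighter","tray","divider_free","divider_end","dish","mug","tealight_1","fork"):
        print(n,l,[(w(n,r["point"]),round(r["p"],2)) for r in arm.pinpoint(l,n)[:3]])
    Q=P.reshape(-1,3); C=p.reshape(-1,3).astype(int)
    box=(abs(Q[:,0]-.4)<.25)&(abs(Q[:,1]+.02)<.25)
    tb=Q[(abs(Q[:,0]-.4)<.3)&(abs(Q[:,1])<.45)&(abs(Q[:,2])<.015)]; print("table z",np.median(tb[:,2]))
    m=box&(Q[:,2]>.035)&(Q[:,2]<.056)&(C[:,0]-C[:,2]>25)
    print("rim",m.sum(),np.median(Q[m,2]),cv2.minAreaRect(Q[m,:2].astype(np.float32)*1000))
    m=box&(Q[:,2]>.0575)&(Q[:,2]<.08)&(C[:,0]-C[:,2]>25)
    k,lab=None,None
    print("tabs",m.sum()); print(Q[m][::max(1,m.sum()//40)])
    m=(Q[:,1]>.2)&(Q[:,1]<.6)&(abs(Q[:,0]-.35)<.2)&(C[:,0]-C[:,1]>50)&(C[:,0]-C[:,2]>50)
    print("red",m.sum(),Q[m].mean(0),np.percentile(Q[m,2],[50,95]),cv2.minAreaRect(Q[m,:2].astype(np.float32)*1000))
    m=(Q[:,1]>.3)&(Q[:,1]<.48)&(abs(Q[:,0]-.35)<.14)&(Q[:,2]>.009)&(Q[:,2]<.06)
    print("lighter",m.sum(),cv2.minAreaRect(Q[m,:2].astype(np.float32)*1000))
E
```

```text
side divider_tab [(array([ 0.5103, -0.0185,  0.0038]), 0.54), (array([ 0.5104, -0.0151,  0.0688]), 0.49)]
side long_place [(array([ 0.5028, -0.0138,  0.0042]), 0.97)]
side gas_lighter [(array([ 0.5037,  0.3598, -0.0023]), 0.79)]
side tray [(array([ 0.555 , -0.0417,  0.0007]), 0.71)]
side divider_free [(array([ 0.5085, -0.018 ,  0.0033]), 0.6)]
side divider_end [(array([ 0.383 ,  0.2179, -0.0023]), 0.89), (array([ 0.5477,  0.2015, -0.0002]), 0.79), (array([0.6147, 0.0211, 0.0042]), 0.56)]
side dish [(array([ 0.6442, -0.414 , -0.0005]), 0.75)]
side mug [(array([0.7138, 0.2903, 0.0029]), 0.58)]
side tealight_1 []
side fork [(array([ 0.5816, -0.0762,  0.0016]), 0.53)]
table z -0.00019227873745042423
rim 1789 0.04605165365317038 ((544.61572265625, -45.09202575683594), (291.85760498046875, 212.16506958007812), 19.5477294921875)
tabs 143
[[ 0.5414  0.2034  0.0629]
 [ 0.61    0.0448  0.0678]
 [ 0.6067  0.0436  0.0652]
 [ 0.6135  0.0318  0.07  ]
 [ 0.6045  0.0335  0.0665]
 [ 0.6161  0.0293  0.0676]
 [ 0.606   0.04    0.0601]
 [ 0.6112  0.0212  0.0683]
 [ 0.6198  0.018   0.0691]
 [ 0.6114  0.0
[... 3079 characters left out ...]
705]
 [ 0.5121 -0.0381  0.0644]
 [ 0.5081 -0.0065  0.0679]
 [ 0.5083 -0.018   0.0678]
 [ 0.5085 -0.0295  0.0687]
 [ 0.5049  0.002   0.0688]
 [ 0.5054 -0.0095  0.0665]
 [ 0.5055 -0.0209  0.0683]
 [ 0.5023  0.0106  0.0633]
 [ 0.5021 -0.0009  0.0685]
 [ 0.5024 -0.0124  0.0686]
 [ 0.4993  0.0134  0.0638]
 [ 0.4992  0.0019  0.0676]
 [ 0.4995 -0.0096  0.0678]
 [ 0.4962  0.0075  0.068 ]
 [ 0.497  -0.0039  0.0623]
 [ 0.494   0.0047  0.0609]]
red 145 [0.5099 0.3574 0.0234] [0.0233 0.0277] ((498.5621337890625, 359.6626281738281), (18.724428176879883, 108.87310791015625), 76.65194702148438)
lighter 255 ((451.3394470214844, 375.59356689453125), (25.393468856811523, 86.90176391601562), 73.54972839355469)
```

```bash
cat >> h.py <<'E'
def go(pos,yaw):
    s=arm.get_state(); r0=R.from_euler('xyz',s["ee_rot"]); r1=R.from_euler('xyz',[180,0,yaw],degrees=True)
    print("at",np.round(s["eef_pos"],4),np.round(np.degrees(s["ee_rot"]),2),"q",np.round(s["q"],2),"w",round(s["width"],4),"gf",round(s["gripper_force"],1),"F",np.round(s["force"],1),"t",s["t"])
    print("cm",np.round(r0.inv().apply(np.array(pos)-s["eef_pos"])*100,2),"deg",np.round((r0.inv()*r1).as_rotvec(degrees=True),2))
E
python3 - <<'E'
from h import *
np.set_printoptions(precision=4,suppress=True)
def fit(X,name):
    c=X.mean(0); U,S,V=np.linalg.svd(X[:,:2]-c[:2]); a=V[0]; q=(X[:,:2]-c[:2])@V.T
    mid=c[:2]+V.T@((np.percentile(q,2,0)+np.percentile(q,98,0))/2)
    print(name,len(X),"mean",c,"mid",mid,"ang",np.degrees(np.arctan2(a[1],a[0])),"ext",np.percentile(q,[1,99],0).ptp(0) if hasattr(q,'ptp') else np.ptp(np.percentile(q,[1,99],0),axis=0),"z95",np.percentile(X[:,2],95))
for n in("side","top"):
    P=np.load(f"pics/{n}.npy").reshape(-1,3); C=np.load(f"pics/{n}rgb.npy").reshape(-1,3).astype(int)
    col=C[:,0]-C[:,2]>20
    for nm,c in(("free",(.508,-.018)),("end",(.615,.02))):
        near=np.linalg.norm(P[:,:2]-c,axis=1)<.05
        fit(P[near&col&(P[:,2]>.065)&(P[:,2]<.075)],n+nm)
        fit(P[near&col&(P[:,2]>.058)&(P[:,2]<.075)],n+nm+"all")
    m=(np.linalg.norm(P[:,:2]-[.503,.361],axis=1)<.12)&(P[:,2]>.005)&(P[:,2]<.04)
    # exclude purple
    m&=~((C[:,2]-C[:,1]>25)&(C[:,0]-C[:,1]<60)&(C[:,2]>C[:,0]))
    fit(P[m],n+"lighter"); a=np.array([-.958,.287]); s=(P[m][:,:2]-[.503,.361])@a; print(np.percentile(s,[0,1,99,100]))
    fit(P[m&(P[:,2]>.02)],n+"lighter top")
    # tray rim
    t=np.radians(19.6); ey=np.array([np.cos(t),np.sin(t)]); ex=np.array([ey[1],-ey[0]])
    L=np.c_[(P[:,:2]-[.549,-.04])@ex,(P[:,:2]-[.549,-.04])@ey]
    m=(abs(L[:,0])<.13)&(abs(L[:,1])<.18)&(P[:,2]>.04)&(P[:,2]<.054)&col
    print(n,"rim x/y range",np.percentile(L[m],[.5,99.5],axis=0))
    m=(abs(P[:,2])<.006)&(P[:,0]>.1)&(P[:,0]<.8)&(abs(P[:,1]+.35)<.02); print("worktop x",P[m,0].min(),P[m,0].max())
go((.507,-.018,.2),-70.4)
E
```

```text
sidefree 35 mean [ 0.508  -0.0207  0.068 ] mid [ 0.5084 -0.0194] ang -69.3478178523175 ext [0.0495 0.0104] z95 0.0692651235370677
sidefreeall 68 mean [ 0.5079 -0.0234  0.0649] mid [ 0.5079 -0.0201] ang -68.63913438605415 ext [0.0665 0.0118] z95 0.06898496498514474
sideend 36 mean [0.6164 0.0176 0.0678] mid [0.6161 0.0186] ang -68.46432820219327 ext [0.0538 0.0109] z95 0.06971434578479935
sideendall 66 mean [0.6165 0.0144 0.0648] mid [0.6164 0.017 ] ang -68.77667290779651 ext [0.0623 0.0116] z95 0.06960648493415071
sidelighter 274 mean [0.4924 0.357  0.0179] mid [0.5024 0.3571] ang -14.252258263310269 ext [0.1873 0.0239] z95 0.026639910899094597
[-0.0993 -0.0952  0.0917  0.0929]
sidelighter top 118 mean [0.4893 0.3609 0.0239] mid [0.4908 0.3621] ang -14.66742619075734 ext [0.154  0.0235] z95 0.027845279985459114
side rim x/y range [[-0.1019 -0.1514]
 [ 0.1074  0.1582]]
worktop x 0.24712967532284968 0.7997771866053153
topfree 62 mean [ 0.5057 -0.014   0.0681] mid [ 0.506  -0.0142] ang -70.4331351227941 ext [0.0552 0.0097] z95 0.0714779395158898
topfreeall 85 mean [ 0.5063 -0.0164  0.06
[... 237 characters left out ...]
0.6137 0.0232 0.0659] mid [0.6141 0.0237] ang -70.15048299490554 ext [0.0652 0.0107] z95 0.07051195868526398
toplighter 569 mean [0.4945 0.361  0.0203] mid [0.5001 0.3506] ang 164.7842111118367 ext [0.1912 0.0926] z95 0.02722345045716561
[-0.1027 -0.0964  0.0949  0.1087]
toplighter top 372 mean [0.4878 0.3653 0.0237] mid [0.49   0.3648] ang 164.59247993976254 ext [0.16   0.0229] z95 0.02769449917631813
top rim x/y range [[-0.1036 -0.1519]
 [ 0.1037  0.1572]]
worktop x 0.24374495202521354 0.7992080485752745
at [ 0.1557 -0.6568  0.2405] [ 179.99   -0.   -166.66] q [-1.05  0.36  0.01 -0.   -1.22 -0.29] w 0.0876 gf 0.0 F [-0.1 -0.1 -0.4] t 2.0
cm [-48.92  54.05   4.06] deg [  0.01   0.   -96.26]
```

>>> move_arm:
  rows:
    - {"translation": [-48.9,54.1,4],"rot": [0,0,-96],"hand": 0.5}
    - {"translation": [-48.9,54.1,4],"rot": [0,0,-96],"hand": 0.5}
    - {"translation": [-48.9,54.1,4],"rot": [0,0,-96],"hand": 0.5}
    - {"translation": [-48.9,54.1,4],"rot": [0,0,-96],"hand": 0.5}
    - {"translation": [-48.9,54.1,4],"rot": [0,0,-96],"hand": 0.5}
    - {"translation": [-48.9,54.1,4],"rot": [0,0,-96],"hand": 0.5}
    - {"translation": [-48.9,54.1,4],"rot": [0,0,-96],"hand": 0.5}
    - {"translation": [-48.9,54.1,4],"rot": [0,0,-96],"hand": 0.5}

```text
t: 2.67
eef_pos: [0.3164, -0.3633, 0.2225]
ee_rot: [-3.141, -0.0, -1.903]
force: [1.5, 0.3, 1.0]
width: 0.0451
gripper_force: 0.0
```

```bash
python3 -c "
from h import *
go((.5068,-.0171,.16),-70.4)"
```

```text
at [ 0.3164 -0.3633  0.2225] [-1.7995e+02 -1.0000e-02 -1.0902e+02] q [-0.44  0.05 -0.43  0.   -1.09  0.11] w 0.0451 gf 0.0 F [1.5 0.3 1. ] t 2.6667
cm [-38.94  -6.71   6.25] deg [-5.000e-02 -3.000e-02 -3.862e+01]
```

>>> move_arm:
  rows:
    - {"translation": [-38.9,-6.7,3],"rot": [0,0,-38.6],"hand": 0.5}
    - {"translation": [-38.9,-6.7,3],"rot": [0,0,-38.6],"hand": 0.5}
    - {"translation": [-38.9,-6.7,3],"rot": [0,0,-38.6],"hand": 0.5}
    - {"translation": [-38.9,-6.7,3],"rot": [0,0,-38.6],"hand": 0.5}
    - {"translation": [-38.9,-6.7,3],"rot": [0,0,-38.6],"hand": 0.5}
    - {"translation": [-38.9,-6.7,3],"rot": [0,0,-38.6],"hand": 0.5}
    - {"translation": [-38.9,-6.7,3],"rot": [0,0,-38.6],"hand": 0.5}
    - {"translation": [-38.9,-6.7,3],"rot": [0,0,-38.6],"hand": 0.5}

```text
t: 3.33
eef_pos: [0.4784, -0.0726, 0.1975]
ee_rot: [-3.14, -0.0, -1.234]
force: [1.7, -0.8, -0.6]
width: 0.0437
gripper_force: 0.0
```

```bash
python3 -c "
from h import *
go((.5068,-.0171,.16),-70.4)"
```

```text
at [ 0.4784 -0.0726  0.1975] [-1.7992e+02 -1.0000e-02 -7.0720e+01] q [ 0.26  0.08 -0.46  0.   -1.03  0.08] w 0.0437 gf 0.0 F [ 1.7 -0.8 -0.6] t 3.3333
cm [-4.3  -4.51  3.75] deg [-0.08 -0.01 -0.32]
```

>>> move_arm:
  rows:
    - {"translation": [-4.3,-4.5,3.7],"rot": [0,0,0],"hand": 0.5}
    - {"translation": [-4.3,-4.5,3.7],"rot": [0,0,0],"hand": 0.5}
    - {"translation": [-4.3,-4.5,3.7],"rot": [0,0,0],"hand": 0.5}
    - {"translation": [-4.3,-4.5,3.7],"rot": [0,0,0],"hand": 0.5}
    - {"translation": [-4.3,-4.5,3.7],"rot": [0,0,0],"hand": 0.5}

```text
t: 3.75
eef_pos: [0.506, -0.0194, 0.1602]
ee_rot: [3.141, -0.0, -1.234]
force: [-0.4, -0.7, 0.3]
width: 0.0441
gripper_force: 0.0
```

```bash
python3 -c "
from h import *
go((.5068,-.0171,.05),-70.4)
p,d=arm.grab_frame('side'); cv2.imwrite('pics/s1.png',cv2.resize(p[150:270,160:340,::-1],(720,480),interpolation=cv2.INTER_CUBIC))"
```

```text
at [ 0.506  -0.0194  0.1602] [ 1.7998e+02 -1.0000e-02 -7.0730e+01] q [ 0.35  0.15 -0.47  0.   -0.95 -0.01] w 0.0441 gf 0.0 F [-0.4 -0.7  0.3] t 3.75
cm [-0.19 -0.16 11.02] deg [ 0.02 -0.01 -0.33]
```

View pics/s1.png

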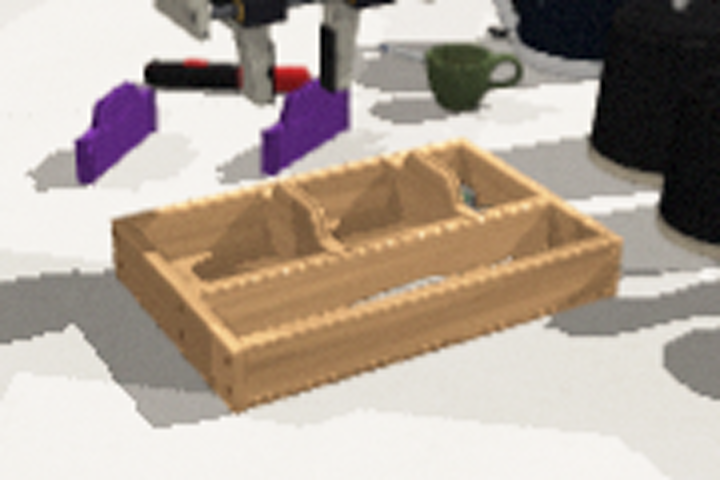

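The crop shows the open fingers at about (260,80) and (340,60), above the free divider's tab at (300,195). I descend with a small correction.

>>> move_arm:
  rows:
    - {"translation": [-0.2,-0.16,3],"rot": [0,0,-0.3],"hand": 0.5}
    - {"translation": [-0.2,-0.16,6],"rot": [0,0,-0.3],"hand": 0.5}
    - {"translation": [-0.2,-0.16,8],"rot": [0,0,-0.3],"hand": 0.5}
    - {"translation": [-0.2,-0.16,9.5],"rot": [0,0,-0.3],"hand": 0.5}
    - {"translation": [-0.2,-0.16,10.5],"rot": [0,0,-0.3],"hand": 0.5}
    - {"translation": [-0.2,-0.16,11],"rot": [0,0,-0.3],"hand": 0.5}
    - {"translation": [-0.2,-0.16,11],"rot": [0,0,-0.3],"hand": 0.5}
    - {"translation": [-0.2,-0.16,11],"rot": [0,0,-0.3],"hand": 0.65}
  squeeze: 4

```text
t: 4.47
eef_pos: [0.5074, -0.0171, 0.0509]
ee_rot: [-3.14, -0.0, -1.23]
force: [0.1, 0.3, 0.6]
width: 0.0409
gripper_force: 0.0
```

```bash
python3 -c "
from h import *
go((.5068,-.0171,.05),-70.4)
p,d=arm.grab_frame('side'); cv2.imwrite('pics/s2.png',cv2.resize(p[150:270,160:340,::-1],(720,480),interpolation=cv2.INTER_CUBIC))"
```

```text
at [ 0.5074 -0.0171  0.0509] [-1.7994e+02 -1.0000e-02 -7.0490e+01] q [ 0.35  0.3  -0.59  0.   -0.68 -0.01] w 0.0409 gf 0.0 F [0.1 0.3 0.6] t 4.4667
cm [-0.02  0.06  0.09] deg [-0.06 -0.01 -0.09]
```

View pics/s2.png

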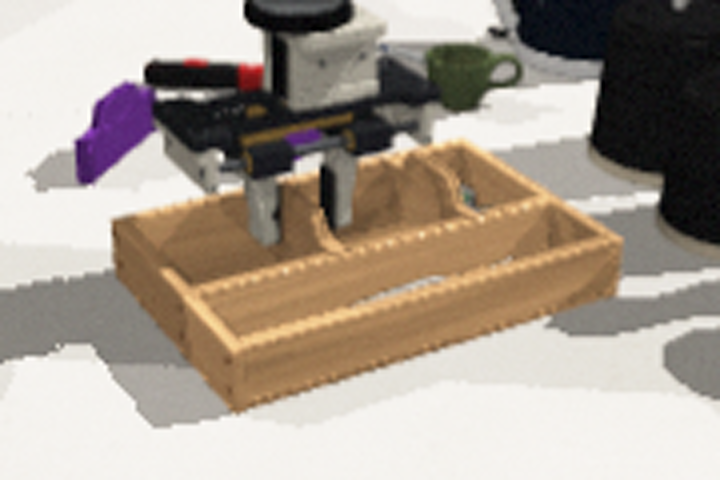

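The fingers at about (265,200) and (340,190) straddle the divider. I close gently.

>>> move_arm:
  rows:
    - {"translation": [0,0.05,0.05],"rot": [0,0,0],"hand": 0.75}
    - {"translation": [0,0.05,0.05],"rot": [0,0,0],"hand": 0.82}
    - {"translation": [0,0.05,0.05],"rot": [0,0,0],"hand": 0.85}
    - {"translation": [0,0.05,0.05],"rot": [0,0,0],"hand": 0.86}
    - {"translation": [0,0.05,0.05],"rot": [0,0,0],"hand": 0.87}
    - {"translation": [0,0.05,0.05],"rot": [0,0,0],"hand": 0.87}
  squeeze: 4

```text
t: 5.02
eef_pos: [0.5065, -0.017, 0.0497]
ee_rot: [-3.141, 0.0, -1.23]
force: [-0.4, 0.1, -0.2]
width: 0.0118
gripper_force: 0.0
```

>>> move_arm:
  rows:
    - {"translation": [0,0,0],"rot": [0,0,0],"hand": 0.88}
    - {"translation": [0,0,0],"rot": [0,0,0],"hand": 0.89}
    - {"translation": [0,0,0],"rot": [0,0,0],"hand": 0.9}
    - {"translation": [0,0,0],"rot": [0,0,0],"hand": 0.92}
    - {"translation": [0,0,0],"rot": [0,0,0],"hand": 0.92}
  squeeze: 4

```text
t: 5.43
eef_pos: [0.5063, -0.017, 0.0495]
ee_rot: [3.141, 0.0, -1.23]
force: [-0.9, 0.4, 0.1]
width: 0.0106
gripper_force: 4.0
```

>>> move_arm:
  rows:
    - {"translation": [0,0,0],"rot": [0,0,0],"hand": 1}
    - {"translation": [0,0,0],"rot": [0,0,0],"hand": 1}
    - {"translation": [0,0,0],"rot": [0,0,0],"hand": 1}
    - {"translation": [0,0,-0.2],"rot": [0,0,0],"hand": 1}
    - {"translation": [0,0,-0.4],"rot": [0,0,0],"hand": 1}
    - {"translation": [0,0,-0.6],"rot": [0,0,0],"hand": 1}
    - {"translation": [0,0,-0.8],"rot": [0,0,0],"hand": 1}
  squeeze: 25

```text
t: 6.02
eef_pos: [0.5062, -0.0171, 0.0577]
ee_rot: [3.141, 0.0, -1.23]
force: [-0.1, 0.4, -1.3]
width: 0.0102
gripper_force: 25.0
```

>>> move_arm:
  rows:
    - {"translation": [0,0,-0.4],"rot": [0,0,0],"hand": 1}
    - {"translation": [0,0,-0.8],"rot": [0,0,0],"hand": 1}
    - {"translation": [0,0,-1.2],"rot": [0,0,0],"hand": 1}
    - {"translation": [0,0,-1.6],"rot": [0,0,0],"hand": 1}
    - {"translation": [0,0,-2.0],"rot": [0,0,0],"hand": 1}
    - {"translation": [0,0,-2.4],"rot": [0,0,0],"hand": 1}
    - {"translation": [0,0,-2.8],"rot": [0,0,0],"hand": 1}
    - {"translation": [0,0,-3.2],"rot": [0,0,0],"hand": 1}

```text
t: 6.68
eef_pos: [0.5065, -0.017, 0.09]
ee_rot: [-3.141, 0.0, -1.23]
force: [-0.5, 0.8, -1.8]
width: 0.0098
gripper_force: 25.0
```

>>> move_arm:
  rows:
    - {"translation": [0,0,-0.5],"rot": [0,0,0],"hand": 1}
    - {"translation": [0,0,-1],"rot": [0,0,0],"hand": 1}
    - {"translation": [0,0,-2],"rot": [0,0,0],"hand": 1}
    - {"translation": [0,0,-3.2],"rot": [0,0,0],"hand": 1}
    - {"translation": [0,0,-4.5],"rot": [0,0,0],"hand": 1}
    - {"translation": [0,0,-5.5],"rot": [0,0,0],"hand": 1}
    - {"translation": [0,0,-6],"rot": [0,0,0],"hand": 1}
    - {"translation": [0,0,-6],"rot": [0,0,0],"hand": 1}

```text
t: 7.35
eef_pos: [0.5073, -0.0168, 0.1511]
ee_rot: [-3.139, -0.0, -1.23]
force: [0.8, -0.8, -0.6]
width: 0.0099
gripper_force: 25.0
```

```bash
python3 -c "
from h import *
go((.46,-.31,.15),-70.4)
p,d=arm.grab_frame('side'); cv2.imwrite('pics/s3.png',cv2.resize(p[120:270,140:340,::-1],(720,540),interpolation=cv2.INTER_CUBIC))"
```

```text
at [ 0.5073 -0.0168  0.1511] [-1.7984e+02 -1.0000e-02 -7.0460e+01] q [ 0.35  0.16 -0.48  0.   -0.93 -0.01] w 0.0099 gf 25.0 F [ 0.8 -0.8 -0.6] t 7.35
cm [26.05 14.26  0.08] deg [-0.16 -0.01 -0.06]
```

View pics/s3.png

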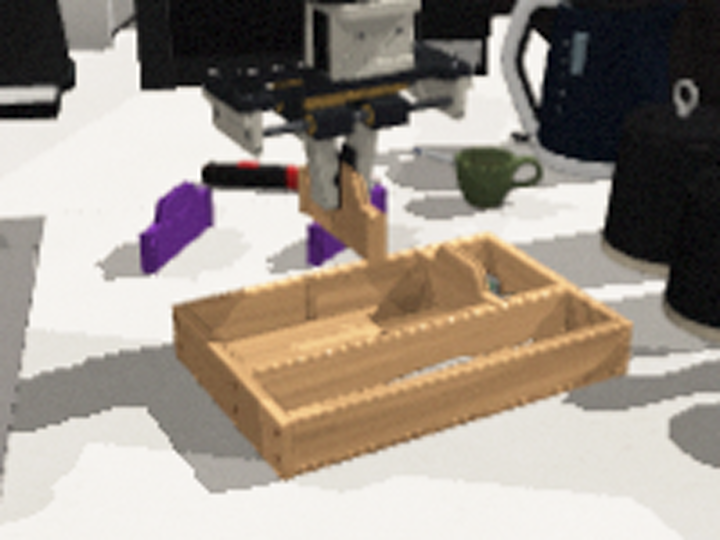

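The divider is held clear at about (345,220), the two empty compartments are now one, and the tray looks unmoved. I carry it to the bare worktop.

>>> move_arm:
  rows:
    - {"translation": [3,1.6,0],"rot": [0,0,0],"hand": 1}
    - {"translation": [6,3.3,0],"rot": [0,0,0],"hand": 1}
    - {"translation": [9.2,5,0],"rot": [0,0,0],"hand": 1}
    - {"translation": [12.5,6.8,0],"rot": [0,0,0],"hand": 1}
    - {"translation": [15.8,8.6,0],"rot": [0,0,0],"hand": 1}
    - {"translation": [19.1,10.4,0],"rot": [0,0,0],"hand": 1}
    - {"translation": [22,12,0],"rot": [0,0,0],"hand": 1}
    - {"translation": [24.5,13.4,0],"rot": [0,0,0],"hand": 1}

```text
t: 8.07
eef_pos: [0.4609, -0.2947, 0.1486]
ee_rot: [3.14, 0.001, -1.231]
force: [0.8, -0.5, -0.8]
width: 0.0098
gripper_force: 25.0
```

>>> move_arm:
  rows:
    - {"translation": [1.5,0.8,2],"rot": [0,0,0],"hand": 1}
    - {"translation": [1.5,0.8,4],"rot": [0,0,0],"hand": 1}
    - {"translation": [1.5,0.8,6],"rot": [0,0,0],"hand": 1}
    - {"translation": [1.5,0.8,8],"rot": [0,0,0],"hand": 1}
    - {"translation": [1.5,0.8,9],"rot": [0,0,0],"hand": 1}
    - {"translation": [1.5,0.8,9.5],"rot": [0,0,0],"hand": 1}
    - {"translation": [1.5,0.8,9.5],"rot": [0,0,0],"hand": 1}
    - {"translation": [1.5,0.8,9.5],"rot": [0,0,0],"hand": 1}

```text
t: 8.73
eef_pos: [0.4599, -0.3096, 0.0549]
ee_rot: [3.142, -0.0, -1.229]
force: [0.6, 0.4, -0.0]
width: 0.0097
gripper_force: 25.0
```

```bash
python3 -c "
from h import *
go((.46,-.31,.0435),-70.4)
P=cloud('side',arm.grab_frame('side')[1]).reshape(-1,3); e=np.array([.942,.335]); x=np.array([.335,-.942]); s=arm.get_state()['eef_pos']
L=np.c_[(P[:,:2]-s[:2])@x,(P[:,:2]-s[:2])@e,P[:,2]]
m=(abs(L[:,1])<.02)&(abs(L[:,0])<.075)&(L[:,2]<.06)&(L[:,2]>.004); print(m.sum())
for lo in np.arange(-.065,.07,.015):
  k=m&(abs(L[:,0]-lo)<.0075)
  if k.any(): print(round(lo,3),L[k,2].min(),L[k,2].max(),np.median(L[k,1]))"
```

```text
at [ 0.4599 -0.3096  0.0549] [ 1.800e+02 -1.000e-02 -7.044e+01] q [-0.24  0.36 -0.48  0.   -0.73  0.58] w 0.0097 gf 25.0 F [ 0.6  0.4 -0. ] t 8.7333
cm [0.04 0.01 1.14] deg [ 0.   -0.01 -0.04]
488
-0.065 0.013950325022992205 0.0474968162670113 -0.00550488740730201
-0.05 0.011187392352002501 0.04522481925180771 -0.003244124876153301
-0.035 0.014846789702412266 0.015653912093895217 -0.0040160425494859976
-0.02 0.013453383197332358 0.017622373666163593 -0.003417908153180892
-0.005 0.012344032864102683 0.05772969862482552 -0.004177238194250422
0.01 0.010901595824144517 0.059931615610152145 -0.004189667620613985
0.025 0.013522428086797822 0.059423496381331264 -0.0035707760291926577
0.04 0.013223294410262043 0.059320464238388604 -0.003098878129067421
0.055 0.010237218032557394 0.05481551082006331 -0.0003992395741952631
```

>>> move_arm:
  rows:
    - {"translation": [0,0,0.3],"rot": [0,0,0],"hand": 1}
    - {"translation": [0,0,0.6],"rot": [0,0,0],"hand": 1}
    - {"translation": [0,0,0.8],"rot": [0,0,0],"hand": 1}
    - {"translation": [0,0,0.95],"rot": [0,0,0],"hand": 1}
    - {"translation": [0,0,1.05],"rot": [0,0,0],"hand": 1}
    - {"translation": [0,0,1.1],"rot": [0,0,0],"hand": 1}
    - {"translation": [0,0,1.1],"rot": [0,0,0],"hand": 1}

```text
t: 9.37
eef_pos: [0.4596, -0.3096, 0.0436]
ee_rot: [3.142, -0.0, -1.23]
force: [-0.2, 0.8, -0.2]
width: 0.0097
gripper_force: 25.0
```

>>> move_arm:
  rows:
    - {"translation": [0,0,0.05],"rot": [0,0,0],"hand": 1}
    - {"translation": [0,0,0.1],"rot": [0,0,0],"hand": 1}
    - {"translation": [0,0,0.1],"rot": [0,0,0],"hand": 1}

```text
t: 9.62
eef_pos: [0.4596, -0.3096, 0.0435]
ee_rot: [-3.141, -0.0, -1.229]
force: [-2.0, 3.0, 9.9]
width: 0.0097
gripper_force: 25.0
```

>>> move_arm:
  rows:
    - {"translation": [0,0,-0.05],"rot": [0,0,0],"hand": 1}
    - {"translation": [0,0,-0.05],"rot": [0,0,0],"hand": 0.9}
    - {"translation": [0,0,-0.05],"rot": [0,0,0],"hand": 0.87}
    - {"translation": [0,0,-0.05],"rot": [0,0,0],"hand": 0.84}
    - {"translation": [0,0,-0.05],"rot": [0,0,0],"hand": 0.8}
    - {"translation": [0,0,-0.05],"rot": [0,0,0],"hand": 0.75}
    - {"translation": [0,0,-0.05],"rot": [0,0,0],"hand": 0.7}
    - {"translation": [0,0,-0.05],"rot": [0,0,0],"hand": 0.65}
  squeeze: 5

```text
t: 10.28
eef_pos: [0.4595, -0.3096, 0.0429]
ee_rot: [3.141, 0.0, -1.23]
force: [-0.4, -0.7, 0.8]
width: 0.0275
gripper_force: 0.0
```

>>> move_arm:
  rows:
    - {"translation": [0,0,-1],"rot": [0,0,0],"hand": 0.6}
    - {"translation": [0,0,-3],"rot": [0,0,0],"hand": 0.6}
    - {"translation": [0,0,-6],"rot": [0,0,0],"hand": 0.6}
    - {"translation": [0,0,-9],"rot": [0,0,0],"hand": 0.6}
    - {"translation": [0,0,-12],"rot": [0,0,0],"hand": 0.6}
    - {"translation": [0,0,-15],"rot": [0,0,0],"hand": 0.6}
    - {"translation": [0,0,-15],"rot": [0,0,0],"hand": 0.6}

```text
t: 10.87
eef_pos: [0.4624, -0.3111, 0.2005]
ee_rot: [-3.134, -0.007, -1.229]
force: [0.9, -0.8, 0.2]
width: 0.035
gripper_force: 0.0
```

```bash
python3 -c "
from h import *
go((.492,.3635,.19),-15.5)
p,d=arm.grab_frame('side'); cv2.imwrite('pics/s4.png',cv2.resize(p[130:350,120:440,::-1],(800,550),interpolation=cv2.INTER_CUBIC))"
```

```text
at [ 0.4624 -0.3111  0.2005] [-179.57   -0.42  -70.4 ] q [-0.24  0.19 -0.32  0.   -1.05  0.58] w 0.035 gf 0.0 F [ 0.9 -0.8  0.2] t 10.8667
cm [-62.56 -25.41   0.77] deg [ -0.19  -0.6  -54.9 ]
```

View pics/s4.png

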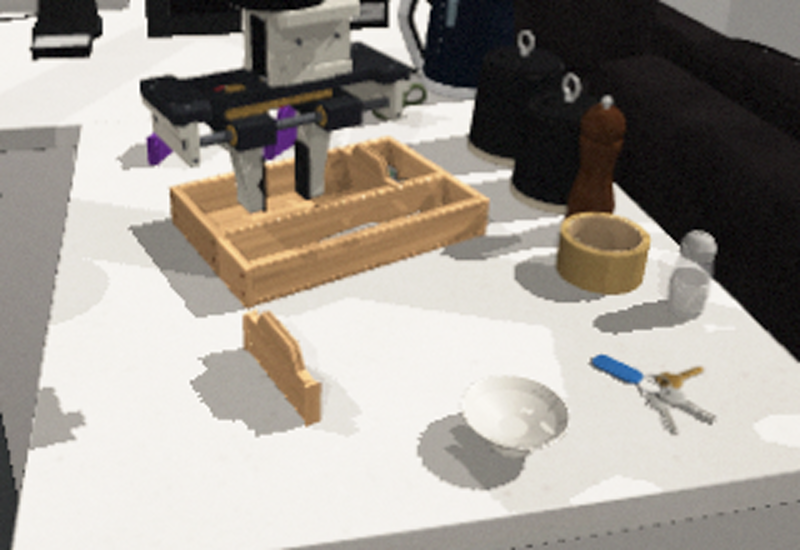

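The divider stands free and upright on the bare worktop at about (285,370), clear of the tray and the dish. Next is the lighter.

>>> move_arm:
  rows:
    - {"translation": [-62.5,-25.4,0.8],"rot": [0,0,-55],"hand": 0.4}
    - {"translation": [-62.5,-25.4,0.8],"rot": [0,0,-55],"hand": 0.4}
    - {"translation": [-62.5,-25.4,0.8],"rot": [0,0,-55],"hand": 0.4}
    - {"translation": [-62.5,-25.4,0.8],"rot": [0,0,-55],"hand": 0.4}
    - {"translation": [-62.5,-25.4,0.8],"rot": [0,0,-55],"hand": 0.4}
    - {"translation": [-62.5,-25.4,0.8],"rot": [0,0,-55],"hand": 0.4}
    - {"translation": [-62.5,-25.4,0.8],"rot": [0,0,-55],"hand": 0.4}
    - {"translation": [-62.5,-25.4,0.8],"rot": [0,0,-55],"hand": 0.4}

```text
t: 11.58
eef_pos: [0.4737, 0.0252, 0.1891]
ee_rot: [-3.142, 0.0, -0.263]
force: [1.3, -0.3, 0.2]
width: 0.052
gripper_force: 0.0
```

```bash
python3 -c "
from h import *
go((.4933,.3629,.17),-15.2)"
```

```text
at [0.4737 0.0252 0.1891] [-1.800e+02  1.000e-02 -1.508e+01] q [ 0.47  0.07 -0.49 -0.   -1.01  0.84] w 0.052 gf 0.0 F [ 1.3 -0.3  0.2] t 11.5833
cm [ -6.89 -33.11   1.91] deg [-0.    0.01  0.12]
```

>>> move_arm:
  rows:
    - {"translation": [-6.9,-33.1,0],"rot": [0,0,0],"hand": 0.4}
    - {"translation": [-6.9,-33.1,0],"rot": [0,0,0],"hand": 0.4}
    - {"translation": [-6.9,-33.1,0],"rot": [0,0,0],"hand": 0.4}
    - {"translation": [-6.9,-33.1,0],"rot": [0,0,0],"hand": 0.4}
    - {"translation": [-6.9,-33.1,0],"rot": [0,0,0],"hand": 0.4}
    - {"translation": [-6.9,-33.1,0],"rot": [0,0,0],"hand": 0.4}
    - {"translation": [-6.9,-33.1,0],"rot": [0,0,0],"hand": 0.4}
    - {"translation": [-6.9,-33.1,0],"rot": [0,0,0],"hand": 0.4}

```text
t: 12.25
eef_pos: [0.4954, 0.3579, 0.1888]
ee_rot: [3.141, 0.0, -0.27]
force: [1.5, 0.8, 0.5]
width: 0.0526
gripper_force: 0.0
```

>>> move_arm:
  rows:
    - {"translation": [0,0,0],"rot": [0,0,0],"hand": 0.4}
    - {"translation": [0,0,0],"rot": [0,0,0],"hand": 0.4}
    - {"translation": [0,0,0],"rot": [0,0,0],"hand": 0.4}

```text
t: 12.5
eef_pos: [0.4954, 0.3558, 0.1882]
ee_rot: [3.14, 0.001, -0.269]
force: [-1.1, -0.1, -0.5]
width: 0.0529
gripper_force: 0.0
```

```bash
python3 -c "
from h import *
go((.4933,.3629,.018),-15.2)"
```

```text
at [0.4954 0.3558 0.1882] [ 1.799e+02  5.000e-02 -1.543e+01] q [ 0.94  0.29 -0.21 -0.   -1.07  0.36] w 0.0529 gf 0.0 F [-1.1 -0.1 -0.5] t 12.5
cm [-0.38 -0.66 17.02] deg [ 0.1   0.05 -0.23]
```

>>> move_arm:
  rows:
    - {"translation": [-0.4,-0.7,3],"rot": [0,0,0],"hand": 0.4}
    - {"translation": [-0.4,-0.7,6],"rot": [0,0,0],"hand": 0.4}
    - {"translation": [-0.4,-0.7,9],"rot": [0,0,0],"hand": 0.4}
    - {"translation": [-0.4,-0.7,12],"rot": [0,0,0],"hand": 0.4}
    - {"translation": [-0.4,-0.7,13],"rot": [0,0,0],"hand": 0.4}
    - {"translation": [-0.4,-0.7,13],"rot": [0,0,0],"hand": 0.4}
    - {"translation": [-0.4,-0.7,13],"rot": [0,0,0],"hand": 0.4}

```text
t: 13.08
eef_pos: [0.4946, 0.3633, 0.0599]
ee_rot: [3.141, -0.0, -0.27]
force: [-0.1, 0.5, 0.7]
width: 0.0524
gripper_force: 0.0
```

```bash
python3 -c "
from h import *
go((.4933,.3629,.018),-15.2)
p,d=arm.grab_frame('side'); cv2.imwrite('pics/s5.png',cv2.resize(p[110:210,160:310,::-1],(750,500),interpolation=cv2.INTER_CUBIC))"
```

```text
at [0.4946 0.3633 0.0599] [ 1.7998e+02 -2.0000e-02 -1.5490e+01] q [ 0.95  0.43 -0.34  0.   -0.8   0.35] w 0.0524 gf 0.0 F [-0.1  0.5  0.7] t 13.0833
cm [-0.11  0.07  4.19] deg [ 0.02 -0.02 -0.29]
```

View pics/s5.png

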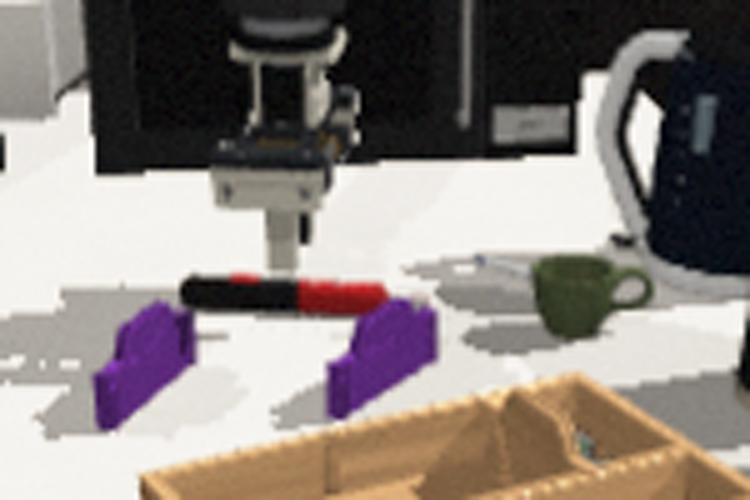

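The gripper at about (285,240) sits over the barrel and its body clears both purple dividers. I descend and close.

>>> move_arm:
  rows:
    - {"translation": [0,0,1.5],"rot": [0,0,0],"hand": 0.4}
    - {"translation": [0,0,3],"rot": [0,0,0],"hand": 0.4}
    - {"translation": [0,0,4],"rot": [0,0,0],"hand": 0.4}
    - {"translation": [0,0,4.2],"rot": [0,0,0],"hand": 0.4}
    - {"translation": [0,0,4.2],"rot": [0,0,0],"hand": 0.55}
    - {"translation": [0,0,4.2],"rot": [0,0,0],"hand": 0.65}
    - {"translation": [0,0,4.2],"rot": [0,0,0],"hand": 0.7}
    - {"translation": [0,0,4.2],"rot": [0,0,0],"hand": 0.8}
  squeeze: 5

```text
t: 13.8
eef_pos: [0.4944, 0.3643, 0.018]
ee_rot: [-3.14, -0.001, -0.27]
force: [0.4, 0.4, 0.4]
width: 0.0315
gripper_force: 0.0
```

>>> move_arm:
  rows:
    - {"translation": [0,0,0],"rot": [0,0,0],"hand": 1}
    - {"translation": [0,0,0],"rot": [0,0,0],"hand": 1}
    - {"translation": [0,0,0],"rot": [0,0,0],"hand": 1}
    - {"translation": [0,0,0],"rot": [0,0,0],"hand": 1}
    - {"translation": [0,0,0],"rot": [0,0,0],"hand": 1}
  squeeze: 20

```text
t: 14.22
eef_pos: [0.4943, 0.3642, 0.0177]
ee_rot: [-3.141, -0.0, -0.27]
force: [-1.0, -1.3, 6.5]
width: 0.0247
gripper_force: 20.0
```

>>> move_arm:
  rows:
    - {"translation": [0,0,-1],"rot": [0,0,0],"hand": 1}
    - {"translation": [0,0,-3],"rot": [0,0,0],"hand": 1}
    - {"translation": [0,0,-6],"rot": [0,0,0],"hand": 1}
    - {"translation": [0,0,-9],"rot": [0,0,0],"hand": 1}
    - {"translation": [0,0,-12],"rot": [0,0,0],"hand": 1}
    - {"translation": [0,0,-14],"rot": [0,0,0],"hand": 1}
    - {"translation": [0,0,-14],"rot": [0,0,0],"hand": 1}
    - {"translation": [0,0,-14],"rot": [0,0,0],"hand": 1}

```text
t: 14.88
eef_pos: [0.4943, 0.3643, 0.1589]
ee_rot: [-3.139, -0.001, -0.27]
force: [-0.9, -0.5, -2.0]
width: 0.0243
gripper_force: 20.0
```

```bash
python3 - <<'E'
from h import *
np.set_printoptions(precision=4,suppress=True)
s=arm.get_state(); e=s["eef_pos"]; r0=R.from_euler('xyz',s["ee_rot"])
for n in("side","top"):
    p,d=arm.grab_frame(n); P=cloud(n,d).reshape(-1,3); C=p.reshape(-1,3).astype(int)
    L=r0.inv().apply(P-e); m=(abs(L[:,0])<.15)&(abs(L[:,1])<.018)&(abs(L[:,2])<.04)
    print(n,m.sum(),"x",np.percentile(L[m,0],[0,1,50,99,100]),"bottom z by x",[(round(b,2),L[m&(abs(L[:,0]-b)<.01)][:,2].max().round(4),np.median(L[m&(abs(L[:,0]-b)<.01)][:,1]).round(4)) for b in np.arange(-.1,.12,.02) if (m&(abs(L[:,0]-b)<.01)).any()])
    for f in (arm.pinpoint,): print([(r0.inv().apply(w(n,r["point"])-e),r["p"]) for r in f("gas_lighter",n)[:2]])
    print("long",[(w(n,r["point"]),r["p"]) for r in arm.pinpoint("long_place",n)[:2]],"tray",[(w(n,r["point"]),r["p"]) for r in arm.pinpoint("tray",n)[:2]])
    col=C[:,0]-C[:,2]>20
    t=np.radians(19.6); ey=np.array([np.cos(t),np.sin(t)]); ex=np.array([ey[1],-ey[0]])
    L=np.c_[(P[:,:2]-[.549,-.04])@ex,(P[:,:2]-[.549,-.04])@ey]
    m=(abs(L[:,0])<.13)&(abs(L[:,1])<.18)&(P[:,2]>.04)&(P[:,2]<.054)&col
    print(n,"rim x/y range",np.percentile(L[m],[.5,99.5],axis=0).ravel())
    near=(np.linalg.norm(P[:,:2]-[.615,.02],axis=1)<.05)&col&(P[:,2]>.065)&(P[:,2]<.075)
    print("end tab",P[near].mean(0))
go((0,0,0),0)
E
```

```text
side 294 x [-0.0833 -0.0818  0.0149  0.105   0.1085] bottom z by x [(np.float64(-0.08), np.float64(0.0115), np.float64(0.0102)), (np.float64(-0.06), np.float64(0.0171), np.float64(0.0098)), (np.float64(-0.04), np.float64(0.0145), np.float64(0.0105)), (np.float64(-0.02), np.float64(0.0137), np.float64(0.0101)), (np.float64(0.0), np.float64(-0.0229), np.float64(-0.0153)), (np.float64(0.02), np.float64(0.0128), np.float64(0.0097)), (np.float64(0.04), np.float64(0.0163), np.float64(0.0104)), (np.float64(0.06), np.float64(0.0152), np.float64(0.01)), (np.float64(0.08), np.float64(0.0145), np.float64(0.0051)), (np.float64(0.1), np.float64(0.008), np.float64(0.002))]
[(array([ 0.0123, -0.003 ,  0.0207]), 0.78)]
long [(array([ 0.5022, -0.0178,  0.0029]), 0.75)] tray [(array([ 0.5546, -0.0406,  0.001 ]), 0.92)]
side rim x/y range [-0.1026 -0.1514  0.1072  0.1579]
end tab [0.6172 0.017  0.0678]
top 351 x [-0.0879 -0.0864 -0.0419  0.1031  0.1054] bottom z by x [(np.float64(-0.08), np.float64(0.0193), np.float64(0.0067)), (np.float64(-0.06), np.float64(0.0113), np.float64(0.0063)), (np.float64(-0.04), np.float64(0.0114), np.float64(0.006)), (np.float64(0.04), np.float64(0.0172), np.float64(0.0051)), (np.float64(0.06), np.float64(0.0147), np.float64(0.0053)), (np.float64(0.08), np.float64(0.0107), np.float64(0.0039)), (np.float64(0.1), np.float64(0.0146), np.float64(0.0039))]
[(array([0.0074, 0.0019, 0.0208]), 0.64), (array([0.116 , 0.3637, 0.1504]), 0.58)]
long [(array([ 0.5066, -0.0174,  0.0085]), 0.55), (array([ 0.638 , -0.4173, -0.001 ]), 0.44)] tray [(array([ 0.5486, -0.0373, -0.001 ]), 0.61)]
top rim x/y range [-0.1036 -0.1519  0.1036  0.1574]
end tab [0.6144 0.0222 0.0677]
at [0.4938 0.3636 0.1563] [179.92   0.03 -15.46] q [ 0.95  0.32 -0.24 -0.   -1.01  0.35] w 0.0246 gf 20.0 F [ 0.3  0.3 -1.2] t 15.2833
cm [-37.89  48.19  15.71] deg [  0.07   0.04 -15.46]
```

The lighter is centred in the grip: it spans tool x from -87 to +106 mm. The tray hasn't moved.

```bash
python3 -c "
from h import *
go((.4979,-.0203,.16),19.6)"
```

```text
at [0.4938 0.3636 0.1563] [ 1.7992e+02  3.0000e-02 -1.5460e+01] q [ 0.95  0.32 -0.24 -0.   -1.01  0.35] w 0.0246 gf 20.0 F [ 0.3  0.3 -1.2] t 15.2833
cm [10.63 36.9  -0.33] deg [  0.07   0.05 -35.06]
```

>>> move_arm:
  rows:
    - {"translation": [0.6,2,-0.3],"rot": [0,0,-2],"hand": 1}
    - {"translation": [1.5,5,-0.3],"rot": [0,0,-5],"hand": 1}
    - {"translation": [2.5,8.5,-0.3],"rot": [0,0,-8],"hand": 1}
    - {"translation": [3.5,12,-0.3],"rot": [0,0,-12],"hand": 1}
    - {"translation": [4.5,15.5,-0.3],"rot": [0,0,-16],"hand": 1}
    - {"translation": [5.5,19,-0.3],"rot": [0,0,-20],"hand": 1}
    - {"translation": [6.5,22.5,-0.3],"rot": [0,0,-24],"hand": 1}
    - {"translation": [7.5,26,-0.3],"rot": [0,0,-27],"hand": 1}

```text
t: 15.95
eef_pos: [0.4966, 0.0916, 0.16]
ee_rot: [3.141, 0.0, 0.205]
force: [1.4, 0.2, -1.0]
width: 0.0248
gripper_force: 20.0
```

```bash
python3 -c "
from h import *
go((.4979,-.0203,.16),19.6)"
```

```text
at [0.4966 0.0916 0.16  ] [1.7999e+02 1.0000e-02 1.1770e+01] q [ 0.57  0.15 -0.47  0.   -0.95  1.2 ] w 0.0248 gf 20.0 F [ 1.4  0.2 -1. ] t 15.95
cm [-2.15 10.98  0.  ] deg [ 0.01  0.01 -7.83]
```

>>> move_arm:
  rows:
    - {"translation": [-0.6,3,0],"rot": [0,0,-3],"hand": 1}
    - {"translation": [-1.2,6,0],"rot": [0,0,-5],"hand": 1}
    - {"translation": [-1.8,9,0],"rot": [0,0,-7],"hand": 1}
    - {"translation": [-2.1,11,0],"rot": [0,0,-7.8],"hand": 1}
    - {"translation": [-2.1,11,0],"rot": [0,0,-7.8],"hand": 1}
    - {"translation": [-2.1,11,0],"rot": [0,0,-7.8],"hand": 1}
    - {"translation": [-2.1,11,0],"rot": [0,0,-7.8],"hand": 1}

```text
t: 16.53
eef_pos: [0.4984, -0.0186, 0.16]
ee_rot: [-3.142, 0.0, 0.337]
force: [0.4, 0.2, -1.7]
width: 0.0246
gripper_force: 20.0
```

```bash
python3 - <<'E'
from h import *
go((.4979,-.0203,.025),19.6)
s=arm.get_state(); e=s["eef_pos"]; r0=R.from_euler('xyz',s["ee_rot"])
for n in("side","top"):
    p,d=arm.grab_frame(n); P=cloud(n,d).reshape(-1,3)
    L=r0.inv().apply(P-e); m=(abs(L[:,0])<.15)&(abs(L[:,1])<.018)&(abs(L[:,2])<.035)
    print(n,m.sum(),"x",np.percentile(L[m,0],[0,1,99,100]))
    if n=="side":
        print([(round(b,2),L[m&(abs(L[:,0]-b)<.01)][:,2].max().round(4)) for b in np.arange(-.1,.12,.02) if (m&(abs(L[:,0]-b)<.01)).any()])
        cv2.imwrite('pics/s6.png',cv2.resize(p[110:270,150:350,::-1],(750,600),interpolation=cv2.INTER_CUBIC))
E
```

```text
at [ 0.4984 -0.0186  0.16  ] [-1.800e+02  1.000e-02  1.929e+01] q [ 0.36  0.14 -0.48 -0.   -0.95  1.55] w 0.0246 gf 20.0 F [ 0.4  0.2 -1.7] t 16.5333
cm [-0.1   0.14 13.5 ] deg [-0.    0.01 -0.31]
side 541 x [-0.08767905 -0.08575915  0.10371601  0.10734251]
[(np.float64(-0.08), np.float64(0.0163)), (np.float64(-0.06), np.float64(0.0157)), (np.float64(-0.04), np.float64(0.0156)), (np.float64(-0.02), np.float64(0.0165)), (np.float64(0.0), np.float64(0.012)), (np.float64(0.02), np.float64(0.0146)), (np.float64(0.04), np.float64(0.0161)), (np.float64(0.06), np.float64(0.0154)), (np.float64(0.08), np.float64(0.0109)), (np.float64(0.1), np.float64(0.0093))]
top 193 x [-0.08755927 -0.08679524 -0.03366487 -0.03218377]
```

View pics/s6.png

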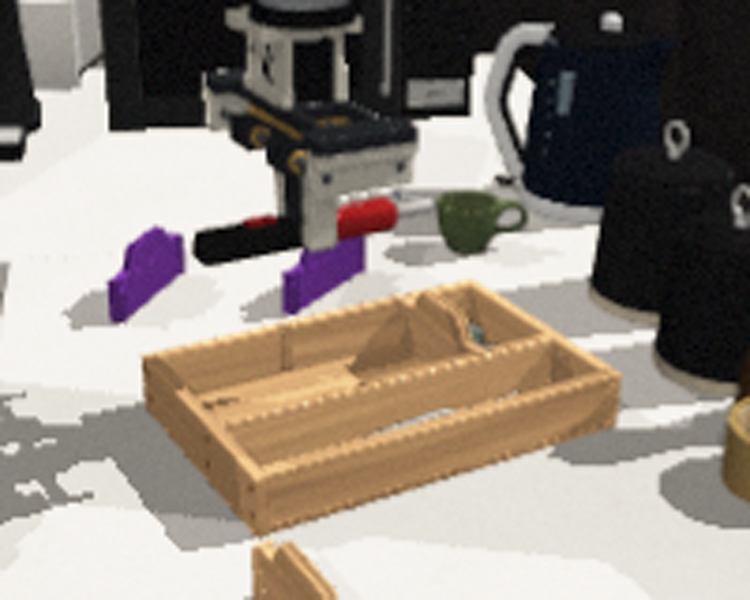

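The lighter is level and in line with the long compartment, which is empty at about (290,390). I descend.

>>> move_arm:
  rows:
    - {"translation": [-0.1,0.1,2],"rot": [0,0,-0.3],"hand": 1}
    - {"translation": [-0.1,0.1,4],"rot": [0,0,-0.3],"hand": 1}
    - {"translation": [-0.1,0.1,6],"rot": [0,0,-0.3],"hand": 1}
    - {"translation": [-0.1,0.1,8],"rot": [0,0,-0.3],"hand": 1}
    - {"translation": [-0.1,0.1,10],"rot": [0,0,-0.3],"hand": 1}
    - {"translation": [-0.1,0.1,11.5],"rot": [0,0,-0.3],"hand": 1}
    - {"translation": [-0.1,0.1,12.5],"rot": [0,0,-0.3],"hand": 1}
    - {"translation": [-0.1,0.1,13],"rot": [0,0,-0.3],"hand": 1}

```text
t: 17.3
eef_pos: [0.4971, -0.0193, 0.0286]
ee_rot: [-3.142, 0.002, 0.344]
force: [0.1, 0.3, 0.3]
width: 0.0245
gripper_force: 20.0
```

>>> move_arm:
  rows:
    - {"translation": [0,0,0.2],"rot": [0,0,0],"hand": 1}
    - {"translation": [0,0,0.35],"rot": [0,0,0],"hand": 1}
    - {"translation": [0,0,0.45],"rot": [0,0,0],"hand": 1}
    - {"translation": [0,0,0.5],"rot": [0,0,0],"hand": 1}
    - {"translation": [0,0,0.5],"rot": [0,0,0],"hand": 1}

```text
t: 17.72
eef_pos: [0.4981, -0.0198, 0.0256]
ee_rot: [-3.142, -0.001, 0.343]
force: [-0.0, -0.4, -0.7]
width: 0.0246
gripper_force: 20.0
```

>>> move_arm:
  rows:
    - {"translation": [0,0,0.1],"rot": [0,0,0],"hand": 1}
    - {"translation": [0,0,0.15],"rot": [0,0,0],"hand": 1}
    - {"translation": [0,0,0.2],"rot": [0,0,0],"hand": 1}
    - {"translation": [0,0,0.2],"rot": [0,0,0],"hand": 1}

```text
t: 18.05
eef_pos: [0.498, -0.02, 0.0237]
ee_rot: [3.141, -0.0, 0.343]
force: [-1.7, 0.6, 5.4]
width: 0.0246
gripper_force: 20.0
```

Contact with the floor reads 5.4 N at the expected height. I release.

>>> move_arm:
  rows:
    - {"translation": [0,0,0],"rot": [0,0,0],"hand": 0.75}
    - {"translation": [0,0,0],"rot": [0,0,0],"hand": 0.72}
    - {"translation": [0,0,0],"rot": [0,0,0],"hand": 0.69}
    - {"translation": [0,0,0],"rot": [0,0,0],"hand": 0.66}
    - {"translation": [0,0,0],"rot": [0,0,0],"hand": 0.6}
    - {"translation": [0,0,0],"rot": [0,0,0],"hand": 0.55}
    - {"translation": [0,0,0],"rot": [0,0,0],"hand": 0.5}
    - {"translation": [0,0,0],"rot": [0,0,0],"hand": 0.5}
  squeeze: 5

```text
t: 18.72
eef_pos: [0.4978, -0.02, 0.023]
ee_rot: [3.142, 0.0, 0.343]
force: [-0.7, 0.4, -0.5]
width: 0.043
gripper_force: 0.0
```

>>> move_arm:
  rows:
    - {"translation": [0,0,-1],"rot": [0,0,0],"hand": 0.5}
    - {"translation": [0,0,-3],"rot": [0,0,0],"hand": 0.5}
    - {"translation": [0,0,-6],"rot": [0,0,0],"hand": 0.5}
    - {"translation": [0,0,-9],"rot": [0,0,0],"hand": 0.5}
    - {"translation": [0,0,-12],"rot": [0,0,0],"hand": 0.5}
    - {"translation": [0,0,-15],"rot": [0,0,0],"hand": 0.5}
    - {"translation": [0,0,-18],"rot": [0,0,0],"hand": 0.5}
    - {"translation": [0,0,-18],"rot": [0,0,0],"hand": 0.5}

```text
t: 19.38
eef_pos: [0.5008, -0.0196, 0.2092]
ee_rot: [3.14, -0.009, 0.344]
force: [1.4, -0.2, -0.3]
width: 0.0441
gripper_force: 0.0
```

>>> move_arm:
  rows:
    - {"translation": [0,4,0],"rot": [0,0,0],"hand": 0.5}
    - {"translation": [0,8,0],"rot": [0,0,0],"hand": 0.5}
    - {"translation": [0,12,0],"rot": [0,0,0],"hand": 0.5}
    - {"translation": [0,16,0],"rot": [0,0,0],"hand": 0.5}
    - {"translation": [0,20,0],"rot": [0,0,0],"hand": 0.5}
    - {"translation": [0,23,0],"rot": [0,0,0],"hand": 0.5}
    - {"translation": [0,25,0],"rot": [0,0,0],"hand": 0.5}
    - {"translation": [0,25,0],"rot": [0,0,0],"hand": 0.5}

```text
t: 20.05
eef_pos: [0.5823, -0.259, 0.2017]
ee_rot: [-3.142, 0.002, 0.34]
force: [-0.2, 0.3, 0.8]
width: 0.0441
gripper_force: 0.0
```

```bash
python3 - <<'E'
from h import *
go((.4979,-.0203,.025),19.6)
p,d=arm.grab_frame("top"); a=p[110:260,150:350,::-1]
q,_=arm.grab_frame("side"); b=q[130:330,160:360,::-1]
cv2.imwrite('pics/f.png',np.hstack([cv2.resize(a,(440,330)),cv2.resize(b,(330,330))]))
P=cloud("top",d).reshape(-1,3);t=np.radians(19.6); ey=np.array([np.cos(t),np.sin(t)]); ex=np.array([ey[1],-ey[0]])
C=p.reshape(-1,3).astype(int);col=C[:,0]-C[:,2]>20
L=np.c_[(P[:,:2]-[.549,-.04])@ex,(P[:,:2]-[.549,-.04])@ey]
m=(abs(L[:,0])<.13)&(abs(L[:,1])<.18)&(P[:,2]>.04)&(P[:,2]<.054)&col
print("rim",np.percentile(L[m],[.5,99.5],axis=0).ravel())
E
```

```text
at [ 0.5823 -0.259   0.2017] [-1.800e+02  9.000e-02  1.945e+01] q [-0.11  0.32 -0.13  0.   -1.12  2.02] w 0.0441 gf 0.0 F [-0.2  0.3  0.8] t 20.05
cm [ 2.000e-02 -2.532e+01  1.767e+01] deg [-0.    0.09 -0.15]
rim [-0.10394102 -0.09454824  0.02062922  0.15683033]
```

View pics/f.png

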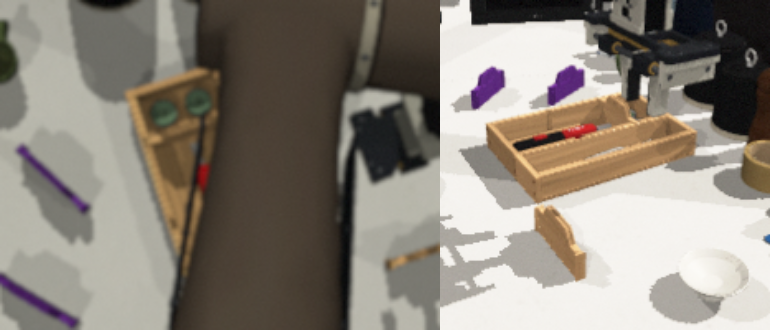

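The right half shows the lighter lying in the long compartment at about (560,135) and the divider standing at (560,240). I make one numeric check, and hand in only if it passes.

```bash
python3 - <<'E'
from h import *
q,d=arm.grab_frame("side"); P=cloud("side",d).reshape(-1,3); C=q.reshape(-1,3).astype(int); col=C[:,0]-C[:,2]>20
t=np.radians(19.6); ey=np.array([np.cos(t),np.sin(t)]); ex=np.array([ey[1],-ey[0]])
L=np.c_[(P[:,:2]-[.549,-.04])@ex,(P[:,:2]-[.549,-.04])@ey]
m=(abs(L[:,0])<.13)&(abs(L[:,1])<.18)&(P[:,2]>.04)&(P[:,2]<.054)&col
rim=np.percentile(L[m],[.5,99.5],axis=0).ravel(); print("rim",rim)
m=(abs(L[:,0]+.037)<.05)&(abs(L[:,1]+.035)<.105)&(P[:,2]>.02)&(P[:,2]<.06)&((C[:,0]-C[:,1]>70)|(C.max(1)<45))
X=L[m]; print(m.sum(),"lighter x",np.percentile(X[:,0],[2,98]),"y",np.percentile(X[:,1],[1,99]),"z",np.percentile(P[m,2],[5,95]))
ok=np.allclose(rim,[-.1026,-.1514,.1072,.1579],atol=.003) and np.percentile(P[m,2],95)<.038
print(ok)
if ok: print(arm.job_done())
E
```

```text
rim [-0.10238039 -0.15142125  0.10775625  0.15798272]
255 lighter x [-0.04052389 -0.02093295] y [-0.12458657  0.02850777] z [0.02273091 0.03321584]
True
the job is handed in; nothing more can be done
None
```

I lifted the divider out and stood it on the bare worktop clear of the tray, then laid the lighter flat, lengthwise, in the long compartment. By the final side-camera measurement the tray hadn't moved, and I handed the job in at about 20 s of the 70 s allowed.

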